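Clamp a circuit board and put the holding plate under vacuum

TASK

Secure the circuit board on the vacuum holding fixture. First turn the black wing knob clockwise until the sprung jaw drops into the notch of the cam and has pushed the board square against its end stop; only then turn the long lever of the vacuum valve a quarter turn to fully open, in line with its pipe (a board under vacuum could no longer slide home). Leave the short wing-handled vent valve shut, keep the robot off the board, and leave the other things on the bench where they are.

Things in the scene. Friction and masses are not known exactly. Their poses are not given: they have to be found in the camera images.
- fixture: Vacuum holding fixture, fixed to the bench: aluminium base plate, x -70 to +70 mm, y -225 to +150 mm, top at z = 24 mm (origin at bench level). From +y to -y: steel end stop (face y = 135, top z 36), circuit board, sprung jaw (top z 38), cam with wing knob (axis x = 0, y = -12), spring housing (top z 44), valve manifold (y -98 to -120, top z 64) with two valves.
- board_home (a point): Where the board's origin lies when the board touches the end stop squarely and centrally (fixed in the fixture at x = 0, y = 90, z = 26 mm; axes as the fixture's). Up to 3 mm off along x does not matter.
- board: Circuit board, 75 (x) by 90 (y) by 3 mm, parts up to 7 mm above it, loose on a pad 26 mm above the bench. Origin at the centre of its underside; axes along the fixture's when square. It starts 2 to 4.5 mm short of the end stop, slightly askew; the jaw does the pushing.
- jaw (a joint): Travel of the sprung jaw towards the end stop, m. 0: held back by the cam. It springs to about 0.007 (7 N) when the roller behind the cam drops into the cam's notch and the jaw has pressed the board home; nothing else moves it.
- cam_knob (a joint): Angle of the cam and its wing knob, rad, growing clockwise seen from above. Starts at 0 to 0.4; the roller drops as it nears 1.30 (notch centre; full jaw travel from about 1.2), hard stop at 1.42. Turns easily (0.05 N m) and stays where it is left.
- knob_grip (a point): On the knob's vertical axis at mid height of its grip bar, 64 mm above the bench. The black bar is 42 mm long, 12 mm thick and 22 mm tall (z 53 to 75 mm); the steel cam disc under it has radius 22 mm, top at z = 38 mm. At knob angle q the bar lies along the fixture's y axis turned counter-clockwise (seen from above) by 1.30 - q.
- vacuum_lever (a joint): Angle of the vacuum valve's long lever, rad, counter-clockwise seen from above. 0: shut, lever points to the fixture's -x, across the pipe; 1.571: fully open, lever points to the fixture's -y, in line with the pipe. Stops at both ends; starts at 0 to 0.15. Takes about 0.12 N m (3 N at the grip) and stays where it is left.
- lever_axis (a point): On the vertical axis of the vacuum valve's lever at its mid height, 83 mm above the bench. The two valves stand side by side at the fixture's y = -145 mm, x = +42 and -42 mm; either may be in either place.
- lever_grip (a point): Middle of the lever's black sleeve, 40 mm from the axis, 83 mm above the bench; moves with the lever. The sleeve is 12 mm wide, 12 mm tall (z 77 to 89 mm) and reaches from 19 to 55 mm from the axis. When open it hangs over a steel reservoir cylinder (32 mm thick, lying along x at y = -201 mm, top at z = 60 mm).
- vent_wing (a joint): Angle of the vent valve's short steel wing handle, rad, counter-clockwise seen from above. 0: shut, across the pipe (along the fixture's x); 1.571: open. Starts shut and is to stay so.
- vent_axis (a point): On the vertical axis of the vent valve at mid height of its wing handle (34 mm long, 7.5 mm thick, z 75 to 88 mm, symmetric about the axis). This valve ends in a small copper-coloured muffler.
- tweezers_a: black tweezers, 17x129x9 mm, lying on the front edge of the fixture's base plate; origin at the underside. To be left alone.
- loupe: black eye loupe, 33 mm across, 30 mm tall, standing on the bench; origin at the underside. To be left alone.
- screwdriver: small driver with blue hexagonal handle, 151 mm long, lying on the bench; origin at the underside. To be left alone.
- cutters: flush cutters with red grips, 45x120x12 mm, lying on the bench; origin at the underside. To be left alone.
- flux_bottle: amber dropper bottle, 36 mm wide, 92 mm tall, behind the fixture; origin at the underside. To be left alone.
- ipa_bottle: white bottle with blue cap, 52 mm wide, 125 mm tall, behind the fixture; origin at the underside. To be left alone.
- solder_spool: white spool of solder wire, 56 mm across, 36 mm tall, behind the fixture; origin at the underside. To be left alone.
- tape_amber: roll of amber tape, 100 mm across, 12 mm tall, lying behind the fixture; origin at the underside. To be left alone.

How it is judged:
On the way, in this order (a step that is already met when the one before it is completed fails the run):
1. the jaw has dropped off the cam and holds the board square against the end stop (value of joint jaw above 0.0055 m and y of board in the frame of board_home above -0.0015 m and angle between the x axis of board and the x axis of fixture, either way round below 0.035 rad), for 0.2 s.
2. with the board still clamped, the vacuum lever is fully open (all of step 1 and value of joint vacuum_lever above 1.42 rad), for 0.2 s.
At the end, for the whole second after the job is handed in: Jaw travelled 5.5 mm or more, knob past 1.1 rad, board within 1.5 mm of the end stop, square within 2 degrees and at rest; vacuum lever at 1.42 rad or more (of 1.571); vent wing within 0.15 rad of shut (all of step 2 and value of joint cam_knob above 1.1 rad and value of joint vent_wing below 0.15 rad and linear speed of board below 0.01 m/s); the robot touches nothing.
It fails at once if the vacuum valve is opened before the jaw has clamped the board (value of joint vacuum_lever above 0.6 rad and value of joint jaw below 0.004 m).
It fails at once if the vent valve is opened (value of joint vent_wing above 0.35 rad).
It fails at once if the robot presses on the circuit board (contact force between the arm and board above 1 N).
It fails at once if the fingers press on the circuit board (contact force between the fingers and board above 1 N).
It fails at once if another thing on the bench is knocked about (distance of any of tweezers_a, loupe, screwdriver, cutters, flux_bottle, ipa_bottle, solder_spool, tape_amber from where it was at the start of the episode above 0.03 m).
It also fails if it takes over 50 s, if anything falls off the work surface, if the arm or the gripper's body presses on something with over 40 N, if the wrist force passes 120 N, or if a joint passes its speed limit or range.

ROBOT

A 7-joint arm with a two-finger parallel gripper is mounted at the origin on a cart in front of the work surface, level with it; the furniture and walls round the work are solid. World frame = base frame: x ahead of the robot, y to its left, z up, the work surface at z = 0. Lengths are in m, angles in rad, forces in N, time in s.
With the tool pointing down it reaches from about 0.425 to 1.025 m from the base axis. Payload 9.4 kg.
Tool frame: the origin (TCP) lies on the centre line of the jaws, within the pads' length; the fingertips stand ctrl.tips_ahead ahead of it and the grasp point (between the pads) is the TCP (ctrl.tips_ahead is the distance from the TCP to the fingertips, in m); z points along the fingers, y is the line along which they close (so a half turn about z gives the same grasp; the last joint's range is limited). The gripper opens to 93 mm and grips with 3 to 60 N. Pads are 15 mm wide; open, the fingers measure 128 mm over their backs; the gripper's body (75 mm by 188 mm) begins 65 mm behind the grasp point.
Start: joints at [-0.077, 0.599, -0.003, 1.599, 0.002, 0.943, -0.08], TCP at [0.725, -0, 0.238] pointing down, gripper open.
Joint ranges: [-2.57, 2.57], [-0.35, 1.97], [-1.29, 1.29], [0.11, 2.56], [-1.05, 4.19], [0.11, 1.86], [-2.63, 2.63]. Speed limits (rad/s): [2.22, 2.22, 3.01, 3.01, 3.14, 3.14, 3.14].

INTERFACE

Orientations are given as a rotation vector (axis times angle).
In Python, from station import sensors, camera, camera_model, ticket, boxes_of, pinpoint, ctrl gives the robot as it stands.
- The arm moves only by the shell command python3 -m handwheel 'ROWS' [FORCE]. ROWS is JSON, a list of rows, each an object of numbers: "hand": the finger opening in m, from 0 to 0.093; "tx", "ty", "tz": the shift along the tool's x, y, z in m; "rx", "ry", "rz": the turn, a rotation vector about the tool's x, y, z in rad. In form: [{"hand": .., "tx": .., "ty": .., "tz": .., "rx": .., "ry": .., "rz": ..}, ...]. A call has 1 to 10 rows; each row shifts and turns the commanded pose from where the row before left it, along the tool's axes as they then stand; what a row does not reach is not made up. A row lasts 1/12 s, in which the tool goes at most 41.7 mm and 7.16 degrees, less where a joint would pass 70% of its speed; a pose out of reach is approached as far as the arm can. A call with a gripper value outside its range is refused whole. The fingers move at their own pace and stop on an object; FORCE is the grip in N (left out, the last holds). Time passes only in rows, so rows that do not move let the fingers close. It gives the time, the measured TCP pose, the force, the opening and the grip force at its end, in the units of the state.
- sensors.sense(): the state, without advancing time (a new reading comes with each control period).
- camera(name): name is "scene" or "side" or "wrist"; returns the picture (400x640x3 uint8, red, green, blue); there is no depth.
- camera_model(name): a dict with "fovy" (degrees; the focal length in pixels is half the picture's height over the tangent of half this angle, whatever the lens; pixels are square), "cx", "cy" (the principal point, pixels), "xyz" and "rotation" of the camera in the world; the wrist camera has in their place "T_tool_cam" (4x4, takes a point from camera to tool coordinates, whose origin is the TCP and whose axes are the flange's). Camera axes: x right, y down, z forward; pixel columns grow to the right and rows downward; lengths in m; the calibration is good to about 2 mm. The wrist camera is an equidistant fisheye: a pixel r from the principal point sees the ray r / f radians off the axis. A picture is of the moment at which its call begins: read the wrist's pose just before it. camera_model takes no time and is no camera call.
- ticket.hand_in(): hands the job in; it is judged then, once.
Trained networks look in the newest picture that a camera, given by its name, has taken for a name from the list of things; names that differ only in an ending like _2 or _b are one class to them, and where a whole thing is asked for, a point or a joint stands for the part that bears it (a point fixed in the world has none). Each returns a list of dicts, best first, with "confidence" (0 to 1); they miss things now and then, are a little off and sometimes report something else, mostly with a low value. They report only what shows in the picture. A call takes as long as a camera call.
- boxes_of(query, camera): "point" ([x, y, z] in m, in world coordinates, good to about 4 mm: the middle of the surface that is visible of it).
- pinpoint(query, camera): "point" ([x, y, z] in m, in world coordinates, good to about 4 mm: a listed point, or the origin of a listed thing).
The state is a dict: "time": time; "joint_pos": joint angles; "dq": joint speeds; "joint_efforts": joint torques, N m; "ee_pos": TCP position; "ee_rot": TCP orientation; "ft_force": force on the tool from outside, world axes, zero at the start; "wrist_torque": the same for the moment, N m; "finger_gap": finger opening in m; "grasp_force": force on a finger pad.
Only numpy, scipy, OpenCV 4.12 (cv2) and the standard library are available. Lean on these libraries where they do the work, as an engineer would, in place of code of your own. Each camera call takes 0.05 s, during which the arm holds its last target. There are 200 camera calls.

## Working session

There is one attempt and no reset: what is moved stays moved. The work goes in short steps, Python scripts to look and compute and a shell command to move; the robot and the scene stay as the last step left them, time stands still between calls to the robot, and variables do not carry over. Pictures are saved under pics/ and viewed, at most 10 in all, crops included, and the job is handed in when it is done.

```bash
mkdir -p pics
python3 - <<'E'
from station import *
import cv2
s=sensors.sense();print(s['time'],s['ee_pos'],s['ee_rot'],ctrl.tips_ahead,s['finger_gap'])
for c in ['scene','wrist']:
    cv2.imwrite(f'pics/{c}0.png',camera(c)[:,:,::-1])
    for q in ['knob_grip','lever_axis','lever_grip','vent_axis','board','board_home','fixture']:
        print(c,q,[(r['point'],r['confidence']) for r in pinpoint(q,c)[:2]])
E
```

```text
0.0 [ 7.24538876e-01 -8.81222946e-06  2.36741230e-01] [-2.22063151e+00 -2.22081696e+00  1.91914117e-03] 0.019 0.09284469473294873
scene knob_grip [([0.5965, 0.0205, 0.0644], 0.61), ([0.3648, 0.2497, -0.0011], 0.6)]
scene lever_axis [([0.5803, -0.1158, 0.0839], 0.56), ([0.5764, 0.1214, 0.0267], 0.16)]
scene lever_grip [([0.5442, -0.1268, 0.0858], 0.7)]
scene vent_axis [([0.6608, -0.0987, 0.0797], 0.51)]
scene board [([0.5823, 0.122, 0.0297], 0.9), ([0.6597, -0.0969, 0.0802], 0.66)]
scene board_home [([0.5778, 0.1216, 0.0256], 0.9)]
scene fixture [([0.5947, 0.0381, -0.0035], 0.93)]
wrist knob_grip [([0.5972, 0.0244, 0.0654], 0.9)]
wrist lever_axis []
wrist lever_grip [([0.5396, -0.1233, 0.0808], 0.52)]
wrist vent_axis [([0.6606, -0.1005, 0.0808], 0.67)]
wrist board []
wrist board_home []
wrist fixture [([0.5947, 0.0344, -0.0021], 0.58)]
```

```bash
ls; python3 -c "
import cv2,numpy as np
a=cv2.imread('pics/scene0.png');b=cv2.imread('pics/wrist0.png');o=np.hstack([a,b]);print(o.shape)
cv2.imwrite('pics/both.png',cv2.resize(np.vstack([a,b]),(480,600)))"
```

```text
pics
(400, 1280, 3)
```

View pics/wrist0.png

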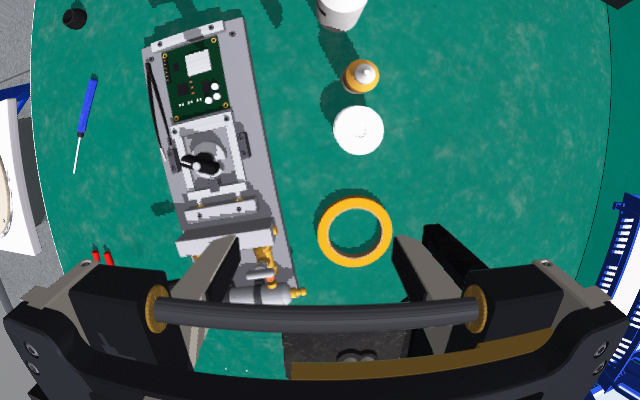

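View pics/scene0.png

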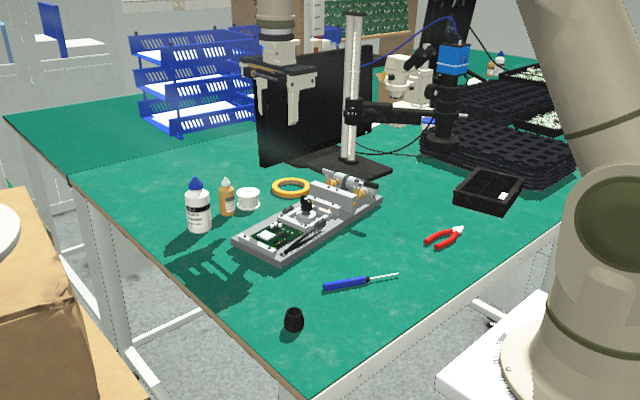

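The wrist view shows the fixture running up the picture: board at (195,75), knob at (200,162), vent valve at (260,272), with the lever hidden behind the gripper. In the scene view the microscope stand's base is near (350,165), beyond the valve end of the fixture. I'll work out the yaw, the knob angle and the stand's position.

```bash
cat > h.py <<'E'
import numpy as np,cv2
from station import *
from scipy.spatial.transform import Rotation as R
def ray(c,u,v):
    m=camera_model(c);f=200/np.tan(np.radians(m['fovy'])/2)
    d=np.array([u-m['cx'],v-m['cy']])
    if c=='wrist':
        r=np.hypot(*d);th=r/f;d=np.r_[d/r*np.sin(th),np.cos(th)]
        s=sensors.sense();T=np.array(m['T_tool_cam']);Rt=R.from_rotvec(s['ee_rot']).as_matrix()
        return Rt@T[:3,3]+s['ee_pos'],Rt@T[:3,:3]@d
    return np.array(m['xyz']),np.array(m['rotation']).reshape(3,3)@np.r_[d/f,1]
def at(c,u,v,z):
    o,d=ray(c,u,v);return o+d*(z-o[2])/d[2]
E
python3 - <<'E'
from h import *
print('stand',at('scene',350,165,0),at('scene',285,165,0),at('scene',395,180,0))
# plate edges right side in wrist (z .024)
for p in [(243,17),(297,285),(143,50),(180,225)]: print(at('wrist',*p,.024))
a=cv2.imread('pics/wrist0.png')[120:215,140:270];cv2.imwrite('pics/c.png',cv2.resize(a,None,fx=6,fy=6,interpolation=2))
E
```

```text
Traceback (most recent call last):
  File "h.py", line 13, in at
    o,d=ray(c,u,v);return o+d*(z-o[2])/d[2]
        ~~~^^^^^^^
  File "h.py", line 11, in ray
    return np.array(m['xyz']),np.array(m['rotation']).reshape(3,3)@np.r_[d/f,1]
                              ~~~~~~~~~~~~~~~~~~~~~~~~~~~~~~~^^^^^
ValueError: cannot reshape array of size 3 into shape (3,3)
```

```bash
sed -i "s/np.array(m\['rotation'\]).reshape(3,3)/R.from_rotvec(m['rotation']).as_matrix()/" h.py
python3 - <<'E'
from h import *
print('stand',at('scene',350,165,0),at('scene',285,165,0),at('scene',395,180,0))
for p in [(243,17),(297,285),(143,50),(180,225)]: print(at('wrist',*p,.024))
a=cv2.imread('pics/wrist0.png')[120:215,140:270];cv2.imwrite('pics/c.png',cv2.resize(a,None,fx=6,fy=6,interpolation=2))
E
```

```text
stand [ 0.79485323 -0.31555036  0.        ] [ 0.91621068 -0.16934405  0.        ] [ 0.63992994 -0.33397522  0.        ]
[0.64091348 0.19377427 0.024     ]
[ 0.69966542 -0.15226796  0.024     ]
[0.50683179 0.16938875 0.024     ]
[ 0.54312086 -0.06490667  0.024     ]
```

View pics/c.png

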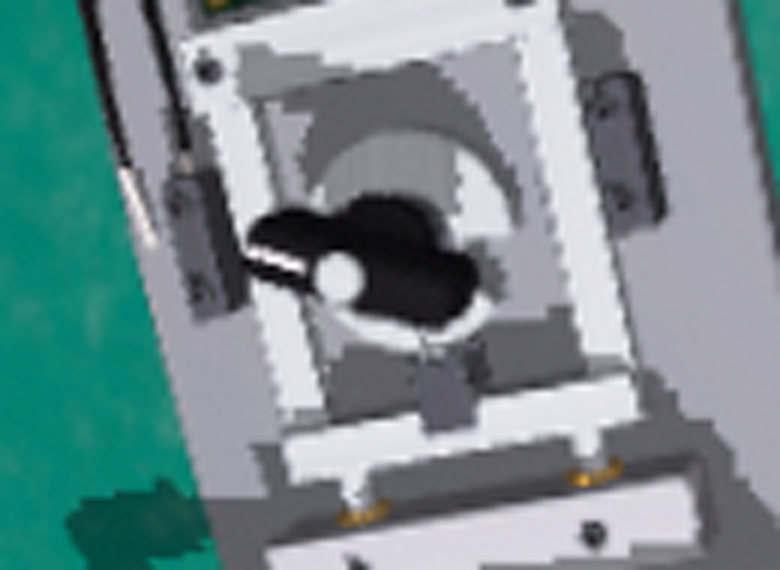

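The bar slopes about 20° down to the right, so q ≈ 0.25, with the fixture yaw about 0.17. I'll move above the knob with the fingers across the bar.

```bash
python3 -m handwheel '[{"hand":0.05,"ty":-0.0255,"tx":0.0045,"tz":0.017},{"ty":-0.0255,"tx":0.0045,"tz":0.017},{"ty":-0.0255,"tx":0.0045,"tz":0.017},{"ty":-0.0255,"tx":0.0045,"tz":0.017},{"ty":-0.0255,"tx":0.0045,"tz":0.017},{"rz":-0.122},{"rz":-0.122},{"rz":-0.122},{"rz":-0.122},{"rz":-0.122}]' 20
python3 -m handwheel '[{"rz":-0.122},{"rz":-0.122},{"rz":-0.122},{"rz":-0.122},{"rz":-0.122},{},{}]'
python3 - <<'E'
from h import *
cv2.imwrite('pics/w1.png',camera('wrist')[:,:,::-1])
s=sensors.sense();M=R.from_rotvec(s['ee_rot']).as_matrix();print(s['time'],s['ee_pos'],M.round(3),s['joint_pos'])
for q in ['knob_grip','lever_axis','lever_grip','vent_axis']: print(q,[(r['point'],r['confidence']) for r in pinpoint(q,'wrist')[:2]])
camera('side')
for q in ['knob_grip','lever_axis','lever_grip','vent_axis','board_home']: print(q,[(r['point'],r['confidence']) for r in pinpoint(q,'side')[:2]])
E
```

```text
0.85 [ 7.24997619e-01 -1.28990755e-05  2.37635748e-01] [[-0.  1.  0.]
 [ 1.  0. -0.]
 [-0.  0. -1.]] [-0.07666501  0.59926482 -0.00252664  1.59941963  0.00178936  0.94287223
 -0.07979951]
knob_grip [([0.5995, 0.0217, 0.0658], 0.89), ([0.5805, 0.1166, 0.0291], 0.38)]
lever_axis []
lever_grip [([0.5409, -0.1215, 0.0822], 0.55)]
vent_axis [([0.6587, -0.0987, 0.0822], 0.58)]
knob_grip [([0.5941, 0.0287, 0.0627], 0.86), ([0.5395, -0.1229, 0.0846], 0.75)]
lever_axis [([0.5764, -0.1132, 0.083], 0.63)]
lever_grip [([0.5362, -0.1251, 0.0835], 0.43)]
vent_axis [([0.5959, 0.0341, -0.0006], 0.24)]
board_home [([0.5792, 0.1289, 0.023], 0.84)]schema error: expected keys hand, tx, ty, tz, rx, ry, rz
schema error: expected keys hand, tx, ty, tz, rx, ry, rz
```

View pics/w1.png

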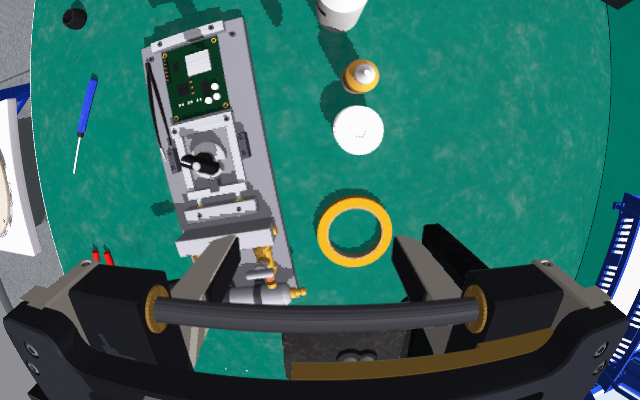

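The rows were refused because each needs all seven keys, so the arm hasn't moved and the view is the same. I'll retype the move in full.

```bash
python3 -m handwheel '[{"hand":0.05,"tx":0.0048,"ty":-0.0256,"tz":0.017,"rx":0,"ry":0,"rz":0},{"hand":0.05,"tx":0.0048,"ty":-0.0256,"tz":0.017,"rx":0,"ry":0,"rz":0},{"hand":0.05,"tx":0.0048,"ty":-0.0256,"tz":0.017,"rx":0,"ry":0,"rz":0},{"hand":0.05,"tx":0.0048,"ty":-0.0256,"tz":0.017,"rx":0,"ry":0,"rz":0},{"hand":0.05,"tx":0.0048,"ty":-0.0256,"tz":0.017,"rx":0,"ry":0,"rz":0},{"hand":0.05,"tx":0,"ty":0,"tz":0,"rx":0,"ry":0,"rz":-0.122},{"hand":0.05,"tx":0,"ty":0,"tz":0,"rx":0,"ry":0,"rz":-0.122},{"hand":0.05,"tx":0,"ty":0,"tz":0,"rx":0,"ry":0,"rz":-0.122},{"hand":0.05,"tx":0,"ty":0,"tz":0,"rx":0,"ry":0,"rz":-0.122},{"hand":0.05,"tx":0,"ty":0,"tz":0,"rx":0,"ry":0,"rz":-0.122}]' 20
python3 -m handwheel '[{"hand":0.05,"tx":0,"ty":0,"tz":0,"rx":0,"ry":0,"rz":-0.122},{"hand":0.05,"tx":0,"ty":0,"tz":0,"rx":0,"ry":0,"rz":-0.122},{"hand":0.05,"tx":0,"ty":0,"tz":0,"rx":0,"ry":0,"rz":-0.122},{"hand":0.05,"tx":0,"ty":0,"tz":0,"rx":0,"ry":0,"rz":-0.122},{"hand":0.05,"tx":0,"ty":0,"tz":0,"rx":0,"ry":0,"rz":-0.122},{"hand":0.05,"tx":0,"ty":0,"tz":0,"rx":0,"ry":0,"rz":0},{"hand":0.05,"tx":0,"ty":0,"tz":0,"rx":0,"ry":0,"rz":0}]'
python3 - <<'E'
from h import *
cv2.imwrite('pics/w2.png',camera('wrist')[:,:,::-1])
s=sensors.sense();M=R.from_rotvec(s['ee_rot']).as_matrix();print(s['time'],s['ee_pos'],M.round(3),s['joint_pos'])
for q in ['knob_grip','lever_axis','lever_grip','vent_axis']: print(q,[(r['point'],r['confidence']) for r in pinpoint(q,'wrist')[:2]])
E
```

```text
time: 2.18
ee_pos: [0.5972, 0.024, 0.1528]
ee_rot: [1.443, 2.79, 0.0]
ft_force: [-0.0, 0.3, -0.8]
finger_gap: 0.05
grasp_force: 0.0
time: 2.77
ee_pos: [0.5971, 0.0237, 0.1526]
ee_rot: [-0.555, -3.092, -0.0]
ft_force: [-0.0, 0.3, 1.2]
finger_gap: 0.05
grasp_force: 0.0
2.8167 [0.59707175 0.02381128 0.15264864] [[-0.938  0.348  0.   ]
 [ 0.348  0.938  0.   ]
 [-0.     0.    -1.   ]] [ 0.1128148   0.57549108 -0.36367067  1.95737014  0.31932454  0.66409316
  0.76448694]
knob_grip [([0.595, 0.0231, 0.0656], 0.84)]
lever_axis [([0.5769, -0.1133, 0.0795], 0.64)]
lever_grip [([0.5399, -0.1212, 0.0798], 0.67)]
vent_axis []
```

View pics/w2.png

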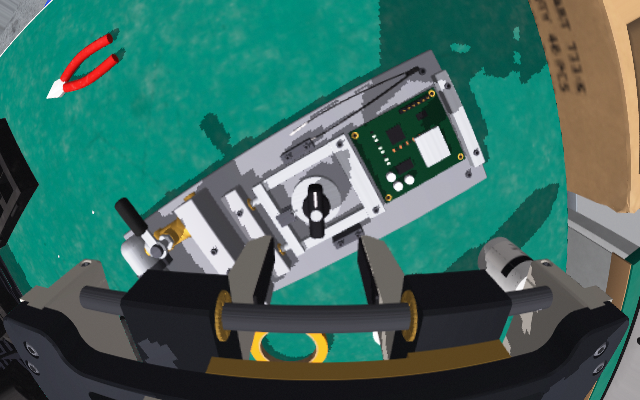

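The bar at (317,205) lies upright in the picture, midway between the fingers, so the alignment is good. I'll descend and grip.

```bash
python3 -m handwheel '[{"hand":0.05,"tx":0,"ty":0,"tz":0.0275,"rx":0,"ry":0,"rz":0},{"hand":0.05,"tx":0,"ty":0,"tz":0.0275,"rx":0,"ry":0,"rz":0},{"hand":0.05,"tx":0,"ty":0,"tz":0.0275,"rx":0,"ry":0,"rz":0},{"hand":0.05,"tx":0,"ty":0,"tz":0,"rx":0,"ry":0,"rz":0},{"hand":0.0,"tx":0,"ty":0,"tz":0,"rx":0,"ry":0,"rz":0},{"hand":0.0,"tx":0,"ty":0,"tz":0,"rx":0,"ry":0,"rz":0},{"hand":0.0,"tx":0,"ty":0,"tz":0,"rx":0,"ry":0,"rz":0},{"hand":0.0,"tx":0,"ty":0,"tz":0,"rx":0,"ry":0,"rz":0},{"hand":0.0,"tx":0,"ty":0,"tz":0,"rx":0,"ry":0,"rz":0},{"hand":0.0,"tx":0,"ty":0,"tz":0,"rx":0,"ry":0,"rz":0}]' 20
```

```text
time: 3.85
ee_pos: [0.5977, 0.0238, 0.0715]
ee_rot: [0.549, 3.091, 0.0]
ft_force: [-1.6, -0.7, 7.9]
finger_gap: 0.023
grasp_force: 20.0
```

A gap of 23 mm with 20 N means the tips caught the round hub below the bar. I'll open, rise 7 mm and regrip.

```bash
python3 -m handwheel '[{"hand":0.05,"tx":0,"ty":0,"tz":0,"rx":0,"ry":0,"rz":0},{"hand":0.05,"tx":0,"ty":0,"tz":0,"rx":0,"ry":0,"rz":0},{"hand":0.05,"tx":0,"ty":0,"tz":-0.007,"rx":0,"ry":0,"rz":0},{"hand":0.0,"tx":0,"ty":0,"tz":0,"rx":0,"ry":0,"rz":0},{"hand":0.0,"tx":0,"ty":0,"tz":0,"rx":0,"ry":0,"rz":0},{"hand":0.0,"tx":0,"ty":0,"tz":0,"rx":0,"ry":0,"rz":0},{"hand":0.0,"tx":0,"ty":0,"tz":0,"rx":0,"ry":0,"rz":0},{"hand":0.0,"tx":0,"ty":0,"tz":0,"rx":0,"ry":0,"rz":0},{"hand":0.0,"tx":0,"ty":0,"tz":0,"rx":0,"ry":0,"rz":0}]' 20
```

```text
time: 4.6
ee_pos: [0.5972, 0.024, 0.0774]
ee_rot: [0.548, 3.093, -0.0]
ft_force: [-0.4, -0.6, 5.2]
finger_gap: 0.0118
grasp_force: 21.8
```

```bash
python3 -m handwheel '[{"hand":0,"tx":0,"ty":0,"tz":0,"rx":0,"ry":0,"rz":0.118},{"hand":0,"tx":0,"ty":0,"tz":0,"rx":0,"ry":0,"rz":0.118},{"hand":0,"tx":0,"ty":0,"tz":0,"rx":0,"ry":0,"rz":0.118},{"hand":0,"tx":0,"ty":0,"tz":0,"rx":0,"ry":0,"rz":0.118},{"hand":0,"tx":0,"ty":0,"tz":0,"rx":0,"ry":0,"rz":0.118},{"hand":0,"tx":0,"ty":0,"tz":0,"rx":0,"ry":0,"rz":0.118},{"hand":0,"tx":0,"ty":0,"tz":0,"rx":0,"ry":0,"rz":0.118},{"hand":0,"tx":0,"ty":0,"tz":0,"rx":0,"ry":0,"rz":0.118},{"hand":0,"tx":0,"ty":0,"tz":0,"rx":0,"ry":0,"rz":0.118},{"hand":0,"tx":0,"ty":0,"tz":0,"rx":0,"ry":0,"rz":0}]'
python3 -m handwheel '[{"hand":0,"tx":0,"ty":0,"tz":0,"rx":0,"ry":0,"rz":0},{"hand":0,"tx":0,"ty":0,"tz":0,"rx":0,"ry":0,"rz":0}]'
python3 - <<'E'
from h import *
s=sensors.sense();M=R.from_rotvec(s['ee_rot']).as_matrix();print(np.arctan2(M[1,1],M[0,1]),s['wrist_torque'],s['ft_force'])
cv2.imwrite('pics/w3.png',camera('wrist')[:,:,::-1])
print([pinpoint(q,'wrist')[:1] for q in('lever_axis','lever_grip')])
E
```

```text
time: 5.43
ee_pos: [0.5972, 0.0239, 0.0774]
ee_rot: [2.045, 2.384, -0.0]
ft_force: [-0.7, -0.2, 5.3]
finger_gap: 0.0117
grasp_force: 22.4
time: 5.6
ee_pos: [0.5972, 0.0239, 0.0774]
ee_rot: [2.035, 2.392, 0.0]
ft_force: [-0.5, -0.8, 5.5]
finger_gap: 0.0118
grasp_force: 22.4
0.16099033188561399 [-0.09538731  0.07737312  0.01631547] [-0.48210882 -0.75396777  5.50604366]
[[], [{'point': [0.5295, 0.086, 0.026], 'confidence': 0.17}]]
```

View pics/w3.png

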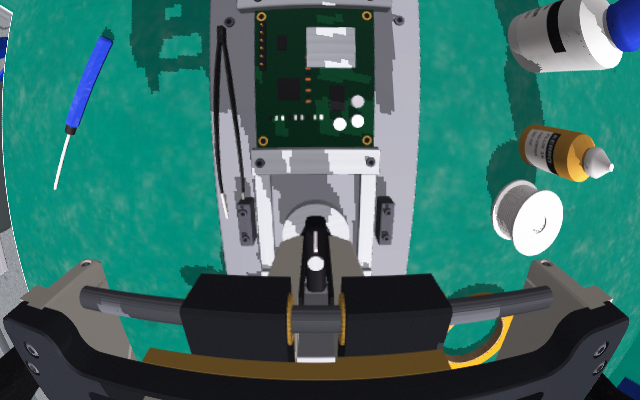

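The jaw edge (row 148) now meets the board, and the board lies parallel to the end stop at the top. I'll release, rise and check it.

```bash
python3 -m handwheel '[{"hand":0.05,"tx":0,"ty":0,"tz":0,"rx":0,"ry":0,"rz":0},{"hand":0.05,"tx":0,"ty":0,"tz":0,"rx":0,"ry":0,"rz":0},{"hand":0.05,"tx":0,"ty":0,"tz":0,"rx":0,"ry":0,"rz":0},{"hand":0.05,"tx":0,"ty":0,"tz":-0.03,"rx":0,"ry":0,"rz":0},{"hand":0.05,"tx":0,"ty":0,"tz":-0.03,"rx":0,"ry":0,"rz":0},{"hand":0.05,"tx":0,"ty":0,"tz":-0.03,"rx":0,"ry":0,"rz":0},{"hand":0.05,"tx":0,"ty":0,"tz":0,"rx":0,"ry":0,"rz":0}]'
python3 - <<'E'
from h import *
a=camera('wrist')[:,:,::-1]
cv2.imwrite('pics/w4.png',cv2.resize(a[10:290,180:460],(600,600),interpolation=cv2.INTER_CUBIC))
print([pinpoint(q,'wrist')[:1] for q in('board','board_home')])
E
```

```text
time: 6.33
ee_pos: [0.5991, 0.0241, 0.1718]
ee_rot: [2.035, 2.387, 0.007]
ft_force: [0.3, 0.1, -0.5]
finger_gap: 0.0493
grasp_force: 0.0
[[{'point': [0.5771, 0.1196, 0.0299], 'confidence': 0.79}], []]
```

View pics/w4.png

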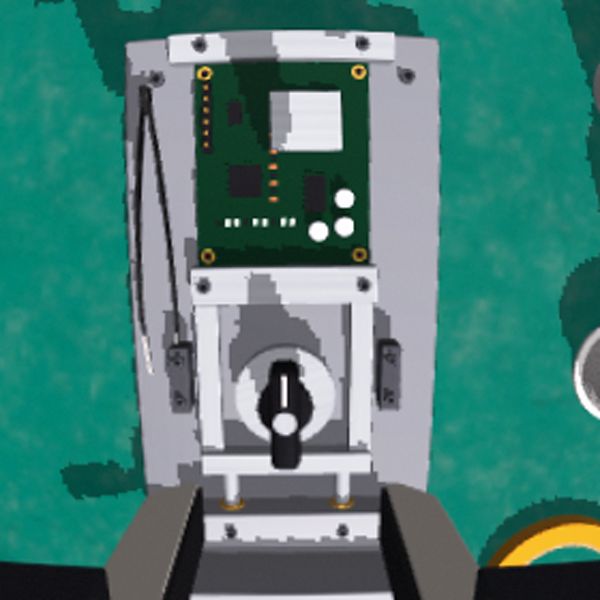

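The board is flush between the end stop (row 62) and the jaw (row 265), and the knob bar lies along the fixture. It is clamped, so I'll go over the lever.

```bash
python3 -m handwheel '[{"hand":0.05,"tx":-0.0336,"ty":-0.0201,"tz":0,"rx":0,"ry":0,"rz":0},{"hand":0.05,"tx":-0.0336,"ty":-0.0201,"tz":0,"rx":0,"ry":0,"rz":0},{"hand":0.05,"tx":-0.0336,"ty":-0.0201,"tz":0,"rx":0,"ry":0,"rz":0},{"hand":0.05,"tx":-0.0336,"ty":-0.0201,"tz":0,"rx":0,"ry":0,"rz":0},{"hand":0.05,"tx":0,"ty":0,"tz":0,"rx":0,"ry":0,"rz":0.125},{"hand":0.05,"tx":0,"ty":0,"tz":0,"rx":0,"ry":0,"rz":0.125},{"hand":0.05,"tx":0,"ty":0,"tz":0,"rx":0,"ry":0,"rz":0.125},{"hand":0.05,"tx":0,"ty":0,"tz":0,"rx":0,"ry":0,"rz":0.125},{"hand":0.05,"tx":0,"ty":0,"tz":0,"rx":0,"ry":0,"rz":0.125},{"hand":0.05,"tx":0,"ty":0,"tz":0,"rx":0,"ry":0,"rz":0.125}]'
python3 -m handwheel '[{"hand":0.05,"tx":0,"ty":0,"tz":0,"rx":0,"ry":0,"rz":0.125},{"hand":0.05,"tx":0,"ty":0,"tz":0,"rx":0,"ry":0,"rz":0.125},{"hand":0.05,"tx":0,"ty":0,"tz":0,"rx":0,"ry":0,"rz":0.125},{"hand":0.05,"tx":0,"ty":0,"tz":0,"rx":0,"ry":0,"rz":0.125},{"hand":0.05,"tx":0,"ty":0,"tz":0,"rx":0,"ry":0,"rz":0.125},{"hand":0.05,"tx":0,"ty":0,"tz":0,"rx":0,"ry":0,"rz":0.125},{"hand":0.05,"tx":0,"ty":0,"tz":0,"rx":0,"ry":0,"rz":0},{"hand":0.05,"tx":0,"ty":0,"tz":0,"rx":0,"ry":0,"rz":0}]'
python3 - <<'E'
from h import *
s=sensors.sense();M=R.from_rotvec(s['ee_rot']).as_matrix();print(s['ee_pos'],np.arctan2(M[1,1],M[0,1]),s['joint_pos'])
a=camera('wrist')[:,:,::-1]
cv2.imwrite('pics/w5.png',a)
for q in('lever_axis','lever_grip','vent_axis'):print(q,pinpoint(q,'wrist')[:1])
E
```

```text
time: 7.32
ee_pos: [0.5377, -0.1213, 0.1655]
ee_rot: [-2.776, -1.468, 0.004]
ft_force: [-0.3, 0.6, -0.0]
finger_gap: 0.0501
grasp_force: 0.0
time: 7.98
ee_pos: [0.538, -0.1211, 0.1658]
ee_rot: [3.12, 0.366, -0.004]
ft_force: [-0.2, -0.1, -1.0]
finger_gap: 0.0501
grasp_force: 0.0
[ 0.5380385  -0.12109189  0.16583438] -1.3374625427219795 [-0.16064369  0.51968677  0.40240404  2.08217985 -0.34641431  0.6057317
 -0.85525618]
lever_axis [{'point': [0.5807, -0.1188, 0.084], 'confidence': 0.95}]
lever_grip [{'point': [0.5391, -0.126, 0.0815], 'confidence': 0.7}]
vent_axis [{'point': [0.6583, -0.1018, 0.0808], 'confidence': 0.82}]
```

View pics/w5.png

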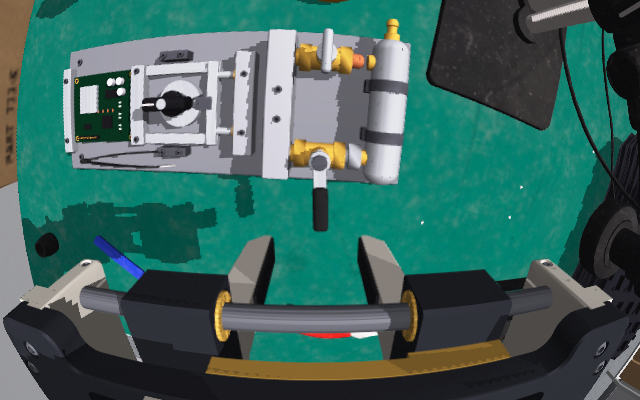

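The lever runs straight down column 320, from its axis at (318,160) to its tip at (320,230), so it is aligned and centred between the fingers. I'll check the distance along it.

Run:
```python
from h import *
for p in [(318,160),(320,188),(320,230)]: print(at('wrist',*p,.089))
```

```text
[ 0.58137796 -0.11284774  0.089     ]
[ 0.56094532 -0.11921925  0.089     ]
[ 0.52769425 -0.12716483  0.089     ]
```

```bash
python3 -m handwheel '[{"hand":0.05,"tx":0.0023,"ty":0.0033,"tz":0.027,"rx":0,"ry":0,"rz":0},{"hand":0.05,"tx":0,"ty":0,"tz":0.027,"rx":0,"ry":0,"rz":0},{"hand":0.05,"tx":0,"ty":0,"tz":0.027,"rx":0,"ry":0,"rz":0},{"hand":0.05,"tx":0,"ty":0,"tz":0,"rx":0,"ry":0,"rz":0},{"hand":0.0,"tx":0,"ty":0,"tz":0,"rx":0,"ry":0,"rz":0},{"hand":0.0,"tx":0,"ty":0,"tz":0,"rx":0,"ry":0,"rz":0},{"hand":0.0,"tx":0,"ty":0,"tz":0,"rx":0,"ry":0,"rz":0},{"hand":0.0,"tx":0,"ty":0,"tz":0,"rx":0,"ry":0,"rz":0},{"hand":0.0,"tx":0,"ty":0,"tz":0,"rx":0,"ry":0,"rz":0}]' 20
```

```text
time: 8.93
ee_pos: [0.5423, -0.1241, 0.0873]
ee_rot: [3.121, 0.359, 0.003]
ft_force: [-0.8, 0.3, 0.2]
finger_gap: 0.021
grasp_force: 0.0
```

```bash
python3 -m handwheel '[{"hand":0.0,"tx":0,"ty":0,"tz":0,"rx":0,"ry":0,"rz":0},{"hand":0.0,"tx":0,"ty":0,"tz":0,"rx":0,"ry":0,"rz":0},{"hand":0.0,"tx":0,"ty":0,"tz":0,"rx":0,"ry":0,"rz":0}]' 20
```

```text
time: 9.18
ee_pos: [0.542, -0.1237, 0.0868]
ee_rot: [-3.121, -0.36, -0.001]
ft_force: [-1.0, 1.7, 6.7]
finger_gap: 0.0115
grasp_force: 20.0
```

The sleeve is gripped at 11.5 mm. Now the arc.

```bash
python3 -m handwheel '[{"hand":0,"tx":0.0003,"ty":0.0049,"tz":0,"rx":0,"ry":0,"rz":-0.1235},{"hand":0,"tx":0.0003,"ty":0.0049,"tz":0,"rx":0,"ry":0,"rz":-0.1235},{"hand":0,"tx":0.0003,"ty":0.0049,"tz":0,"rx":0,"ry":0,"rz":-0.1235},{"hand":0,"tx":0.0003,"ty":0.0049,"tz":0,"rx":0,"ry":0,"rz":-0.1235},{"hand":0,"tx":0.0003,"ty":0.0049,"tz":0,"rx":0,"ry":0,"rz":-0.1235},{"hand":0,"tx":0.0003,"ty":0.0049,"tz":0,"rx":0,"ry":0,"rz":-0.1235}]'
python3 -m handwheel '[{"hand":0,"tx":0.0003,"ty":0.0049,"tz":0,"rx":0,"ry":0,"rz":-0.1235},{"hand":0,"tx":0.0003,"ty":0.0049,"tz":0,"rx":0,"ry":0,"rz":-0.1235},{"hand":0,"tx":0.0003,"ty":0.0049,"tz":0,"rx":0,"ry":0,"rz":-0.1235},{"hand":0,"tx":0.0003,"ty":0.0049,"tz":0,"rx":0,"ry":0,"rz":-0.1235},{"hand":0,"tx":0.0003,"ty":0.0049,"tz":0,"rx":0,"ry":0,"rz":-0.1235},{"hand":0,"tx":0.0003,"ty":0.0049,"tz":0,"rx":0,"ry":0,"rz":-0.1235},{"hand":0,"tx":0,"ty":0,"tz":0,"rx":0,"ry":0,"rz":0},{"hand":0,"tx":0,"ty":0,"tz":0,"rx":0,"ry":0,"rz":0}]'
python3 - <<'E'
from h import *
s=sensors.sense();M=R.from_rotvec(s['ee_rot']).as_matrix();print(s['ee_pos'],np.arctan2(M[1,1],M[0,1]),s['wrist_torque'],s['joint_pos'])
E
```

```text
time: 9.68
ee_pos: [0.5577, -0.1458, 0.0867]
ee_rot: [-2.771, -1.474, -0.0]
ft_force: [-2.6, 9.0, 8.4]
finger_gap: 0.0117
grasp_force: 20.0
time: 10.35
ee_pos: [0.5845, -0.1513, 0.0867]
ee_rot: [-2.054, -2.371, -0.001]
ft_force: [-6.2, 10.9, 13.0]
finger_gap: 0.0115
grasp_force: 20.1
[ 0.58451319 -0.15133865  0.08665927] 0.14339660029303802 [2.28898269 1.41435863 0.17478861] [ 0.22153908  0.65495934 -0.09071585  1.99190204  0.10920385  0.50282984
  0.19694492]
```

The tool is at 0.143 against a fixture yaw of about 0.165, so the lever is near 1.55. I'll release, rise and check.

```bash
python3 -m handwheel '[{"hand":0.034,"tx":0,"ty":0,"tz":0,"rx":0,"ry":0,"rz":0},{"hand":0.034,"tx":0,"ty":0,"tz":0,"rx":0,"ry":0,"rz":0},{"hand":0.034,"tx":0,"ty":0,"tz":0,"rx":0,"ry":0,"rz":0},{"hand":0.034,"tx":0,"ty":0,"tz":-0.03,"rx":0,"ry":0,"rz":0},{"hand":0.034,"tx":0,"ty":0,"tz":-0.03,"rx":0,"ry":0,"rz":0},{"hand":0.034,"tx":-0.01,"ty":0,"tz":-0.03,"rx":0,"ry":0,"rz":0},{"hand":0.034,"tx":-0.03,"ty":0,"tz":-0.01,"rx":0,"ry":0,"rz":0},{"hand":0.034,"tx":-0.03,"ty":0,"tz":0,"rx":0,"ry":0,"rz":0},{"hand":0.034,"tx":0,"ty":0,"tz":0,"rx":0,"ry":0,"rz":0}]'
python3 - <<'E'
from h import *
cv2.imwrite('pics/w6.png',camera('wrist')[:,:,::-1])
for q in('lever_axis','lever_grip','vent_axis'):print(q,pinpoint(q,'wrist')[:1])
E
```

```text
time: 11.1
ee_pos: [0.5961, -0.2313, 0.1874]
ee_rot: [2.065, 2.36, -0.003]
ft_force: [-0.5, -1.0, -0.2]
finger_gap: 0.0337
grasp_force: 0.0
lever_axis [{'point': [0.5805, -0.1175, 0.0847], 'confidence': 0.63}]
lever_grip [{'point': [0.5864, -0.154, 0.0794], 'confidence': 0.93}]
vent_axis [{'point': [0.6606, -0.0981, 0.0823], 'confidence': 0.87}]
```

View pics/w6.png

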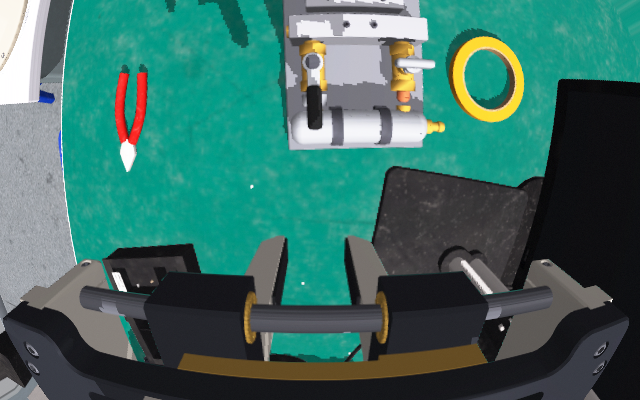

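The lever now lies down the picture from (313,62) to (315,127), over the reservoir, and the vent wing at (413,64) is still across its pipe. I'll work out the lever angle from pixels.

Run:
```python
from h import *
an=lambda a,b:np.arctan2(*(b-a)[1::-1])
y=an(at('wrist',289,39,.064),at('wrist',427,40,.064))
l=an(at('wrist',313,62,.089),at('wrist',315,127,.089))
y2=an(at('wrist',313,62,.089),at('wrist',404,64,.089))
print(y,y2,l,'lever',l+np.pi-y,l+np.pi-y2)
```

```text
0.18013759660959783 0.15746396988666678 -1.4018617629171966 lever 1.5595932940629988 1.58226692078593
```

The lever is at about 1.56–1.58 rad, fully open.

```bash
python3 -c "
from station import *
print(ticket.hand_in())"
```

```text
the job is handed in; nothing more can be done
None
```

I handed the job in with the board clamped against its end stop, the vacuum lever fully open (about 1.57 rad, measured from the picture), the vent still shut and the arm clear; the hand-in returned no verdict.

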